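Find the rattling parts case and show it to the label reader

ROBOT

A 6-joint arm with a two-finger parallel gripper is mounted at the origin on a cart in front of the work surface, level with it; the furniture and walls round the work are solid. World frame = base frame: x ahead of the robot, y to its left, z up, the work surface at z = 0. Lengths are in m, angles in rad, forces in N, time in s.
With the tool pointing down it reaches from about 0.275 to 0.75 m from the base axis. Payload 10.2 kg.
Tool frame: the origin (TCP) lies midway between the tips of the shut fingers; the grasp point (between the pads) lies 19 mm behind it; z points along the fingers, y is the direction in which the jaws open and shut (so a half turn about z gives the same grasp; the last joint's range is limited). The gripper opens to 88 mm and grips with 3 to 60 N. Pads are 18 mm wide; open, the fingers measure 123 mm over their backs; the gripper's body (75 mm by 187 mm) begins 45 mm behind the grasp point.
Start: joints at [-1.421, 0.313, 1.498, -0, 1.331, -0.223], TCP at [0.191, -0.489, 0.239] pointing down, gripper open.
Joint ranges: [-2.94, 2.94], [-0.97, 2.17], [0.19, 2.56], [-1.23, 4.37], [0.02, 3.11], [-2.88, 2.88]. Speed limits (rad/s): [2.39, 2.39, 3.01, 3.14, 3.14, 3.14].

INTERFACE

Orientations are given as a 3x3 rotation matrix whose columns are the frame's x, y, z axes.
In Python, from workcell import bot gives the robot as it stands.
- The arm moves only by the shell command python3 -m inch 'ROWS' [FORCE]. ROWS is JSON, one flat list of numbers, 7 for each row, row after row: the shift along the tool's x, y, z in mm, then the turn, a rotation vector about the tool's x, y, z in degrees, then the opening in per cent of the stroke, from 0 (shut) to 100 (fully open). In form: [tx, ty, tz, rx, ry, rz, hand, tx, ty, tz, rx, ry, rz, hand, ...]. A call has 1 to 12 rows; each row is the pose to reach, as a shift and turn from the pose commanded when the call began, along the tool's axes at that moment; what a row does not reach only later rows make up. A row lasts 1/12 s, in which the tool goes at most 41.7 mm and 7.16 degrees, less where a joint would pass 70% of its speed; a pose out of reach is approached as far as the arm can. A call with a gripper value outside its range is refused whole. The fingers move at their own pace and stop on an object; FORCE is the grip in N (left out, the last holds). Time passes only in rows, so rows that repeat a pose let the fingers close. It gives the time, the measured TCP pose, the force and the opening at its end, in the units of the state.
- bot.read_state(): the state, without advancing time (a new reading comes with each control period).
- bot.capture(name): name is "scene" or "top" or "wrist"; returns (picture, depth): 480x640x3 uint8, red, green, blue; 480x640 float32, m along the optical axis (not along the pixel's ray), 0 where there is no reading.
- bot.camera_model(name): a dict with "vertical_fov" (degrees; the focal length in pixels is half the picture's height over the tangent of half this angle, whatever the lens; pixels are square), "cx", "cy" (the principal point, pixels), "dist" ([k1, k2, p1, p2, k3] as OpenCV has them; the pictures are not rectified), "R" (3x3) and "t" (3): a world point X has camera coordinates R X + t. Camera axes: x right, y down, z forward; pixel columns grow to the right and rows downward; lengths in m; the calibration is good to about 2 mm. A picture is of the moment at which its call begins: read the wrist's pose just before it. camera_model takes no time and is no camera call; for the wrist camera it gives the pose at the moment of the call.
- bot.job_done(): hands the job in, once; it reports no verdict.
Trained networks look in the newest picture that a camera, given by its name, has taken for a name from the list of things; names that differ only in an ending like _2 or _b are one class to them, and where a whole thing is asked for, a point or a joint stands for the part that bears it (a point fixed in the world has none). Each returns a list of dicts, best first, with "score" (0 to 1); they miss things now and then, are a little off and sometimes report something else, mostly with a low value. They report only what shows in the picture. A call takes as long as a camera call. They do not tell look-alikes from the thing itself.
- bot.regions_of(label, camera): "region" (480x640 bool, what is visible of it) and "position" ([column, row] in pixels, amid what is visible of it).
The state is a dict: "clock": time; "joints": joint angles; "dq": joint speeds; "joint_efforts": joint torques, N m; "tool_pos": TCP position; "tool_rot": TCP orientation; "contact_force": force on the tool from outside, world axes, zero at the start; "wrist_torque": the same for the moment, N m; "grip_width": finger opening in m.
Only numpy, scipy, OpenCV 4.12 (cv2) and the standard library are available. Lean on these libraries where they do the work, as an engineer would, in place of code of your own. Each camera call takes 0.05 s, during which the arm holds its last target.

TASK

Something has come loose inside one of the three sealed parts cases: pick the cases up and shake them lengthwise one at a time until you find the one that rattles, setting each silent one back down upright where it stood. Finish while holding the rattling case up to the label reader: level, one end facing the reader's window squarely, centred on the window and about 10 cm away from it. Keep it still in the gripper at the end, and leave everything else on the bench alone.

Things in the scene. Friction and masses are not known exactly. Their poses are not given: they have to be found in the camera images.
- case_a: one of three identical sealed grey parts cases, 120 x 56 x 48 mm (own x, y, z), lid up; origin at the centre of its underside, x along its length. Any of the three may be the one with the loose part. Take a case across its 56 mm width at mid-length. Each weighs 0.25 to 0.8 kg; weight does not tell which one rattles
- case_b: one of three identical sealed grey parts cases, 120 x 56 x 48 mm (own x, y, z), lid up; origin at the centre of its underside, x along its length. The loose part, in one case only, is a 0.13 kg steel puck, starting mid-case; it can slide 41 mm to either end and 9 mm across on a slick floor (friction 0.15); it slides to the low end if the case is tipped over 0.2 rad, and stays put when level and still
- case_c: one of three identical sealed grey parts cases, 120 x 56 x 48 mm (own x, y, z), lid up; origin at the centre of its underside, x along its length. With the case level, the moment on the wrist changes by about 0.1 N m as the loose puck goes from one end to the other; shaken lengthwise it knocks on the end walls. In the other two cases nothing moves
- reader: label reader: a grey head 62 x 78 x 52 mm on a post, base plate 100 x 120 x 12 mm, 192 mm tall, fixed to the bench; origin at the centre of the base's underside; its window looks along its own -x, which is towards the robot give or take 0.3 rad
- window (a point): centre of the reader's window, 160 mm above the bench; its axes are the reader's: the window looks along -x, y to the side, z up. A case shown well lies along this x axis with the middle of its length about 0.16 m out along -x, and its mid-height (24 mm above its underside) at the window's height
- tape_gun: bystander: tape dispenser gun 70 x 262 x 92 mm, origin at the centre of its underside
- sample_box: bystander: brown carton 69 x 133 x 60 mm, origin at the centre of its underside
- tape_clear: bystander: roll of tape 95 mm across, 48 mm high, lying flat, origin at the centre of its underside
- sticker_box: bystander: small white carton 73 x 108 x 52 mm, origin at the centre of its underside
Things that resemble listed ones, but are neither listed nor needed, are in the scene too. Leave any blue look-alike of the case_c alone.

How it is judged:
By the outcome, as a careful person would: the job done as asked, in the order asked, and still so for the second after the job is handed in, while the arm keeps its last pose, push and grip.
It also fails if it takes over 72 s, if anything falls off the work surface, if the arm or the gripper's body presses on something with over 40 N, if the wrist force passes 120 N, or if a joint passes its speed limit or range.

## Working session

There is one attempt and no reset: what is moved stays moved. The work goes in short steps, Python scripts to look and compute and a shell command to move; the robot and the scene stay as the last step left them, time stands still between calls to the robot, and variables do not carry over. Pictures are saved under pics/ and viewed, and the job is handed in when it is done.

```bash
ls; mkdir -p pics; python3 - <<'E'
from workcell import bot
import cv2
s=bot.read_state()
for k,v in s.items(): print(k,v)
for n in ("scene","top"):
    p,d=bot.capture(n); cv2.imwrite(f"pics/{n}0.png",p[:,:,::-1])
    import numpy as np
    np.save(f"pics/{n}0_d.npy",d); print(n,bot.camera_model(n))
    for l in ("case_a","reader"):
        for r in bot.regions_of(l,n): print(n,l,round(r["score"],2),r["position"],r["region"].sum())
E
```

```text
pics
clock 0.0
joints [-1.42139313e+00  3.13425203e-01  1.49847037e+00  1.06413145e-05
  1.33099036e+00 -2.23378515e-01]
dq [ 1.84933005e-03 -8.07108833e-04 -5.74572553e-05 -9.12632315e-04
  7.78682092e-05 -5.78985682e-04]
joint_efforts [-9.24891829e-04 -4.02210832e+01 -2.52269858e+01  6.93930918e-02
  3.52390506e-02 -9.35289358e-05]
tool_pos [ 0.19117119 -0.48867965  0.23816123]
tool_rot [[ 9.31318778e-01  3.64205025e-01 -1.82279119e-04]
 [ 3.64204950e-01 -9.31317945e-01  1.28040241e-03]
 [ 2.96569177e-04 -1.25884976e-03 -9.99999164e-01]]
contact_force [-0.12577397 -0.10534287 -0.40460373]
wrist_torque [ 0.02968392 -0.04084171 -0.01183517]
grip_width 0.08805335129014513
scene {'vertical_fov': 46.21682582952083, 'cx': 315.2116361635736, 'cy': 243.59903085416093, 'dist': array([-0.04625051,  0.        ,  0.        ,  0.        ,  0.        ]), 'R': array([[-0.70746063, -0.70666817,  0.010934  ],
       [-0.46488375,  0.45364088, -0.76032431],
       [ 0.53233688, -0.54298255, -0.64945161]]), 't': array([0.42947469, 0.4005505 , 1.36142092])}
scene case_a 0.97 [284.4, 363.7] 1268
scene case_a 0.67 [385.0, 267.2] 927
scene case_a 0.65 [345.2, 311.2] 1085
scene case_a 0.57 [219.9, 370.4] 1200
scene case_a 0.51 [274.6, 248.3] 1616
scene reader 0.92 [274.3, 249.6] 1561
scene reader 0.44 [347.4, 231.9] 1066
top {'vertical_fov': 52.25273271838778, 'cx': 318.9787861810822, 'cy': 237.38988722219892, 'dist': array([-0.13392671,  0.        ,  0.        ,  0.        ,  0.        ]), 'R': array([[-0.01248968, -0.99982159,  0.01417023],
       [-0.99277446,  0.01070777, -0.11951657],
       [ 0.11934352, -0.01556057, -0.99273108]]), 't': array([-0.02950528,  0.63156433,  1.31777523])}
top case_a 0.9 [162.2, 273.0] 1052
top case_a 0.88 [368.3, 288.7] 997
top case_a 0.71 [205.4, 307.4] 982
top case_a 0.63 [292.4, 295.0] 863
top reader 0.56 [294.8, 189.2] 1736
```

View pics/scene0.png

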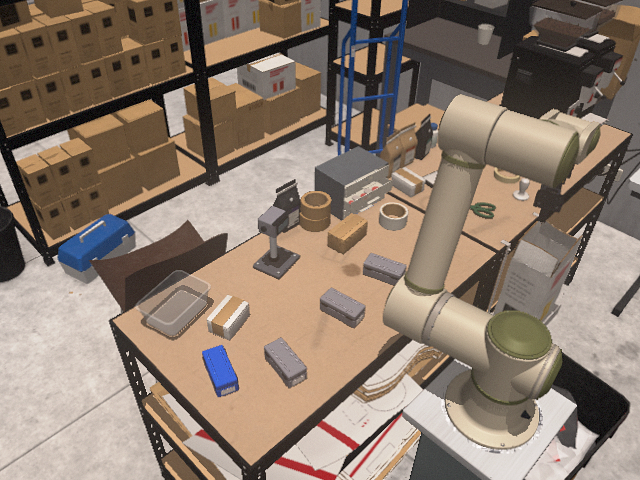

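View pics/top0.png

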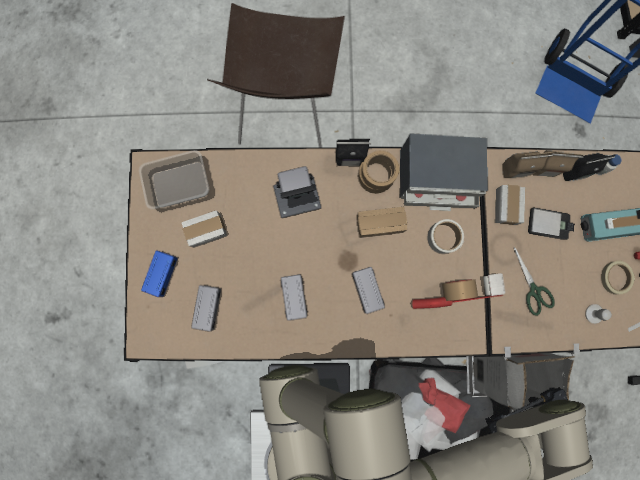

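The top view shows three grey cases at about (206,308), (293,297) and (368,290). A blue look-alike is at (159,273), and the reader is at (296,190). The grey ones fit the description; the blue one has to be left alone. I'll confirm with an enlarged crop and measure.

```bash
cat > h.py <<'E'
import numpy as np, cv2
from workcell import bot
def K(m):
    f=240/np.tan(np.radians(m["vertical_fov"]/2)); return np.array([[f,0,m["cx"]],[0,f,m["cy"]],[0,0,1.]])
def cloud(d,m):
    v,u=np.mgrid[0:480,0:640]
    p=cv2.undistortPoints(np.stack([u.ravel(),v.ravel()],1).astype(np.float64)[:,None],K(m),m["dist"])[:,0]
    X=np.c_[p,np.ones(len(p))]*d.reshape(-1,1)
    return ((X-m["t"])@m["R"]).reshape(480,640,3)
def rect(P):
    (c,s,a)=cv2.minAreaRect((P*1000).astype(np.float32))
    b=cv2.boxPoints((c,s,a)); e=b[1]-b[0]; g=b[2]-b[1]
    if np.linalg.norm(e)<np.linalg.norm(g): e=g
    return np.array(c)/1000,sorted(s),np.degrees(np.arctan2(e[1],e[0]))
def proj(X,m):
    return cv2.projectPoints(np.array(X,float).reshape(-1,1,3),cv2.Rodrigues(m["R"])[0],m["t"],K(m),m["dist"])[0][:,0]
E
python3 - <<'E'
from h import *
for n in ("top","scene"):
    p,d=bot.capture(n); m=bot.camera_model(n); C=cloud(d,m); np.save(f"pics/{n}_C.npy",C)
    bench=C[330:350,150:250] if n=="top" else C[325:335,290:320]
    print(n,"bench z",np.median(bench[...,2]),bench[...,2].std())
    for l in ("case_a","reader","tape_gun","sample_box","tape_clear","sticker_box"):
        for r in bot.regions_of(l,n):
            if r["score"]<.3: continue
            M=r["region"]&(d>0); Q=C[M]; z=Q[:,2]
            zt=np.percentile(z,95); T=Q[(z>zt-.008)&(z<zt+.01)]
            print(n,l,round(r["score"],2),np.round(r["position"]),"ztop",round(zt,3),"rect",rect(T[:,:2]),"all",rect(Q[z>0.015][:,:2])[1:] if (z>.015).sum()>5 else "", p[M].mean(0).round())
    if n=="top":
        cv2.imwrite("pics/crop.png",cv2.resize(p[150:370,120:460,::-1],None,fx=2.3,fy=2.3,interpolation=cv2.INTER_CUBIC))
E
```

```text
top bench z 0.0001806047225216365 0.10243457321575926
top case_a 0.93 [293. 297.] ztop 0.053 rect (array([0.46738113, 0.03288121]), [57.034332275390625, 119.46842956542969], np.float32(8.06386)) all ([58.54311752319336, 119.23841857910156], np.float32(7.108961)) [150. 150. 154.]
top case_a 0.78 [159. 275.] ztop 0.053 rect (array([0.53542059, 0.41179041]), [59.334049224853516, 118.60723876953125], np.float32(-21.030746)) all ([60.00226593017578, 119.97689056396484], np.float32(-19.635813)) [ 64.  94. 162.]
top case_a 0.65 [368. 289.] ztop 0.053 rect (array([ 0.48418069, -0.16867632]), [55.95803451538086, 117.14517211914062], np.float32(17.33136)) all ([58.44743728637695, 118.14093017578125], np.float32(16.915506)) [144. 144. 148.]
top case_a 0.65 [206. 308.] ztop 0.053 rect (array([0.43992184, 0.27573053]), [59.555721282958984, 121.8306655883789], np.float32(-10.942467)) all ([59.80467987060547, 122.15980529785156], np.float32(-9.962325)) [136. 136. 139.]
top reader 0.87 [295. 194.] ztop 0.192 rect (array([0.75420312, 0.02490409]), [67.8135757446289, 83.22975158691406], np.float32(-75
[... 2700 characters left out ...]
cene tape_clear 0.86 [395. 212.] ztop 0.052 rect (array([ 0.63089355, -0.39456097]), [90.90591430664062, 96.98030853271484], np.float32(-77.40071)) all ([95.51966857910156, 99.92125701904297], np.float32(-20.828913)) [148. 129. 111.]
scene tape_clear 0.74 [348. 232.] ztop 0.065 rect (array([ 0.67338074, -0.21159119]), [70.14583587646484, 140.702880859375], np.float32(-82.31658)) all ([73.22351837158203, 140.5319366455078], np.float32(-82.732994)) [158. 123.  88.]
scene sticker_box 0.62 [227. 319.] ztop 0.057 rect (array([0.65839362, 0.28402621]), [73.72725677490234, 114.22071838378906], np.float32(-71.72313)) all ([76.28399658203125, 114.611083984375], np.float32(-69.68274)) [180. 158. 136.]
```

View pics/crop.png

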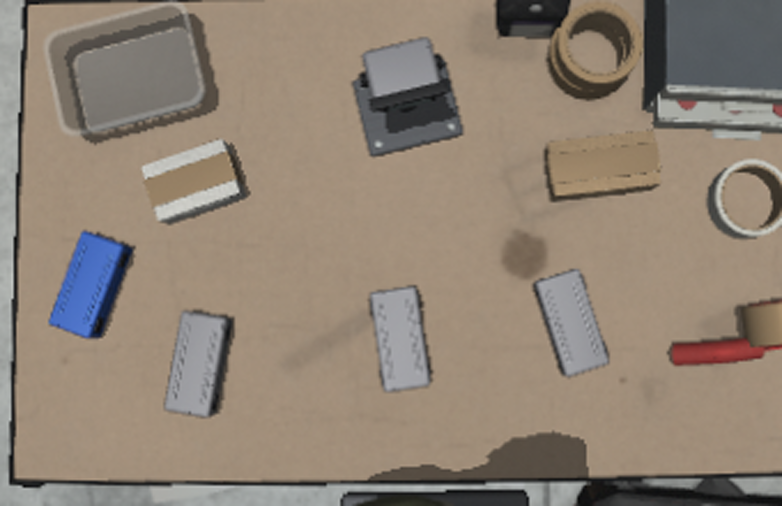

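The crop confirms three grey cases, at crop pixels (197,362), (400,338) and (571,322). The blue look-alike at crop (90,285) stays put. Next I'll refine the poses from both cameras, mainly the reader's window face, and work out the first approach.

```bash
cat >> h.py <<'E'
def rows(target,yaw_deg):
    """shift (mm) & turn (deg) in tool axes from now to TCP target, tool down with tool x at yaw"""
    s=bot.read_state(); R=np.array(s["tool_rot"]); p=np.array(s["tool_pos"])
    c,n=np.cos(np.radians(yaw_deg)),np.sin(np.radians(yaw_deg))
    G=np.array([[c,n,0],[n,-c,0],[0,0,-1.]])
    sh=R.T@(np.array(target)-p)*1000; rv=np.degrees(cv2.Rodrigues(R.T@G)[0].ravel())
    print("clock",round(s["clock"],2),"tcp",p.round(4),"yaw",round(np.degrees(np.arctan2(R[1,0],R[0,0])),2),"shift",sh.round(1),"turn",rv.round(2),"F",np.round(s["contact_force"],2),"T",np.round(s["wrist_torque"],3),"w",round(s["grip_width"],4))
E
python3 - <<'E'
from h import *
rows([0.4845,-0.170,0.13],17.0)
for n in ("scene","top"):
    C=np.load(f"pics/{n}_C.npy")
    # head points in region
    M=(abs(C[...,0]-.75)<.09)&(abs(C[...,1]-.025)<.09)
    Hd=C[M&(C[...,2]>.142)&(C[...,2]<.186)]; print(n,"head sides",len(Hd)); 
    T=C[M&(C[...,2]>.187)]; 
    print("top",rect(T[:,:2]),len(T))
    B=C[M&(C[...,2]>.006)&(C[...,2]<.018)]; print("base",rect(B[:,:2]),len(B))
    H=C[M&(C[...,2]>.135)]; 
    for a in (10,11,12,13,14,15,16):
        e=np.array([np.cos(np.radians(a)),np.sin(np.radians(a))]); f=np.array([-e[1],e[0]])
        x=H[:,:2]@e; y=H[:,:2]@f
        hx=np.histogram(x,bins=np.arange(.6,.85,.003))[0]
        print(a,"x pct",np.percentile(x,[1,99]).round(4),"y pct",np.percentile(y,[1,99]).round(4),"peak",hx.max(), .6+.003*hx.argmax())
E
```

```text
clock 1.0 tcp [ 0.1912 -0.4889  0.2387] yaw 21.36 shift [ 389.3 -190.2  108.7] turn [0.   0.   4.36] F [ 0.65 -0.04  0.81] T [ 0.023 -0.013 -0.025] w 0.0882
scene head sides 395
top (array([0.75373456, 0.02423447]), [68.26416015625, 85.91338348388672], np.float32(-76.083145)) 281
base (array([0.74925739, 0.02476926]), [175.3084259033203, 177.81118774414062], np.float32(-88.98256)) 781
10 x pct [0.7139 0.7802] y pct [-0.147  -0.0623] peak 107 0.717
11 x pct [0.7118 0.7782] y pct [-0.1598 -0.0756] peak 96 0.714
12 x pct [0.7095 0.7759] y pct [-0.1723 -0.0887] peak 108 0.714
13 x pct [0.707  0.7737] y pct [-0.1849 -0.1018] peak 108 0.711
14 x pct [0.7047 0.7711] y pct [-0.1976 -0.1149] peak 110 0.708
15 x pct [0.7015 0.7683] y pct [-0.2101 -0.1278] peak 105 0.705
16 x pct [0.6984 0.7657] y pct [-0.2225 -0.1403] peak 103 0.702
top head sides 402
top (array([0.75371033, 0.02478051]), [66.79751586914062, 83.22975158691406], np.float32(-75.92054)) 399
base (array([0.75051428, 0.02927692]), [168.64195251464844, 172.16448974609375], np.float32(87.148766)) 829
10 x pct [0.7135 0.7821] y pct [-0.1491 -0.0643] peak 58 0.714
11 x pct [0.7118 0.7797] y pct [-0.1618 -0.0774] peak 80 0.714
12 x pct [0.7098 0.777 ] y pct [-0.1749 -0.0905] peak 76 0.711
13 x pct [0.7074 0.7743] y pct [-0.1875 -0.1036] peak 67 0.708
14 x pct [0.705  0.7717] y pct [-0.2004 -0.1167] peak 62 0.705
15 x pct [0.7019 0.7691] y pct [-0.2134 -0.1291] peak 62 0.705
16 x pct [0.6986 0.7664] y pct [-0.2263 -0.1419] peak 64 0.702
```

```bash
python3 -m inch '[389,-190,100,0,0,4.4,100, 389,-190,100,0,0,4.4,100, 389,-190,100,0,0,4.4,100, 389,-190,100,0,0,4.4,100, 389,-190,100,0,0,4.4,100, 389,-190,100,0,0,4.4,100, 389,-190,100,0,0,4.4,100, 389,-190,100,0,0,4.4,100, 389,-190,100,0,0,4.4,100, 389,-190,100,0,0,4.4,100, 389,-190,100,0,0,4.4,100, 389,-190,100,0,0,4.4,100]' 45; python3 - <<'E'
from h import *
rows([0.4845,-0.170,0.010],17.0)
p,d=bot.capture("wrist"); cv2.imwrite("pics/w1.png",p[:,:,::-1]); m=bot.camera_model("wrist"); C=cloud(d,m)
for r in bot.regions_of("case_a","wrist"):
    Q=C[r["region"]&(d>0)]; T=Q[(Q[:,2]>.04)&(Q[:,2]<.06)]
    if len(T)>20: print(round(r["score"],2),r["position"],rect(T[:,:2]))
E
```

```text
clock: 2.0
tool_pos: [0.4861, -0.1666, 0.1375]
tool_rot: [[0.955, 0.296, -0.001], [0.296, -0.955, 0.002], [-0.001, -0.002, -1.0]]
contact_force: [0.7, -0.2, -0.5]
grip_width: 0.088
clock 2.0 tcp [ 0.4861 -0.1666  0.1375] yaw 17.22 shift [ -2.5   3.  127.5] turn [-0.11  0.03  0.22] F [ 0.68 -0.15 -0.55] T [ 0.04   0.007 -0.01 ] w 0.088
0.89 [327.0, 241.7] (array([ 0.48327979, -0.17479721]), [57.91459274291992, 119.70130157470703], np.float32(16.9905))
0.7 [46.8, 184.3] (array([0.46796094, 0.02267356]), [47.88938522338867, 119.98101043701172], np.float32(6.1849833))
```

View pics/w1.png

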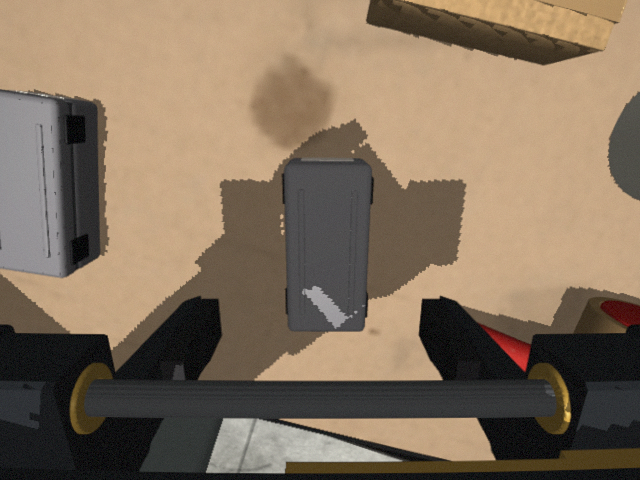

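The wrist view shows the right-hand grey case centred between the fingers at (327,245), with the middle case partly visible at (50,185). The fingers are clear, so I'll go down and close.

```bash
python3 -m inch '[-3.5,4.5,40,0,0,0.2,100, -3.5,4.5,80,0,0,0.2,100, -3.5,4.5,110,0,0,0.2,100, -3.5,4.5,127,0,0,0.2,100, -3.5,4.5,127,0,0,0.2,100, -3.5,4.5,127,0,0,0.2,40, -3.5,4.5,127,0,0,0.2,40, -3.5,4.5,127,0,0,0.2,40, -3.5,4.5,127,0,0,0.2,40, -3.5,4.5,127,0,0,0.2,40, -3.5,4.5,127,0,0,0.2,40, -3.5,4.5,127,0,0,0.2,40]' 45; python3 - <<'E'
from h import *
rows([0.484,-0.172,0.010],17.0)
E
```

```text
clock: 3.1
tool_pos: [0.4823, -0.1753, 0.0126]
tool_rot: [[0.957, 0.289, 0.0], [0.289, -0.957, 0.0], [0.0, -0.0, -1.0]]
contact_force: [-3.9, 3.5, 7.8]
grip_width: 0.0554
clock 3.1 tcp [ 0.4823 -0.1753  0.0126] yaw 16.77 shift [ 2.6 -2.7  2.6] turn [-0.01 -0.01 -0.23] F [-3.88  3.46  7.83] T [ 0.835  0.434 -0.094] w 0.0554
```

```bash
python3 -m inch '[0,0,-25,0,0,0,40, 0,0,-60,0,0,0,40, 0,0,-100,0,0,0,40, 0,0,-130,0,0,0,40, 0,0,-150,0,0,0,40, 0,0,-150,0,0,0,40, 0,0,-150,0,0,0,40, 0,0,-150,0,0,0,40, 0,0,-150,0,0,0,40]' 45; python3 - <<'E'
from h import *
for i in range(2):
    rows([0.484,-0.172,0.010],17.0); bot.capture("wrist")
rows([0.484,-0.172,0.010],17.0)
s=bot.read_state(); print((np.array(s["tool_rot"]).T@s["wrist_torque"]).round(3))
E
```

```text
clock: 3.85
tool_pos: [0.4814, -0.1752, 0.1596]
tool_rot: [[0.958, 0.288, -0.003], [0.288, -0.958, 0.002], [-0.003, -0.003, -1.0]]
contact_force: [-0.9, 0.2, -6.0]
grip_width: 0.0558
clock 3.85 tcp [ 0.4814 -0.1752  0.1596] yaw 16.76 shift [  3.8  -1.9 149.6] turn [-0.17  0.15 -0.24] F [-0.87  0.2  -5.98] T [0.076 0.006 0.016] w 0.0558
clock 3.9 tcp [ 0.4816 -0.1753  0.1599] yaw 16.76 shift [  3.6  -2.  149.9] turn [-0.15  0.13 -0.24] F [ 0.85  0.7  -6.24] T [-0.032  0.005 -0.023] w 0.0556
clock 3.95 tcp [ 0.4817 -0.1754  0.1602] yaw 16.76 shift [  3.4  -2.3 150.2] turn [-0.12  0.11 -0.24] F [-0.19  0.26 -5.61] T [-0.014 -0.003 -0.016] w 0.0555
[-0.014 -0.002  0.016]
```

```bash
cat >> h.py <<'E'
def tq(n=8):
    L=[];F=[]
    for i in range(n):
        bot.capture("wrist"); s=bot.read_state(); R=np.array(s["tool_rot"]).T
        L.append(R@s["wrist_torque"]);F.append(s["contact_force"][2])
    L=np.array(L); print("clock",round(s["clock"],2),"T tool mean",L.mean(0).round(3),"std",L.std(0).round(3),"Fz",round(np.mean(F),2), "w",round(s["grip_width"],4)); print(L[:,1].round(3))
E
python3 -m inch '[40,0,0,0,0,0,40, 80,0,0,0,0,0,40, 80,0,0,0,0,0,40, 40,0,0,0,0,0,40, 0,0,0,0,0,0,40, 0,0,0,0,0,0,40, 40,0,0,0,0,0,40, 80,0,0,0,0,0,40, 80,0,0,0,0,0,40, 80,0,0,0,0,0,40, 80,0,0,0,0,0,40, 80,0,0,0,0,0,40]' 45; python3 -c "
from h import *
tq()"
python3 -m inch '[-40,0,0,0,0,0,40, -80,0,0,0,0,0,40, -80,0,0,0,0,0,40, -40,0,0,0,0,0,40, 0,0,0,0,0,0,40, 0,0,0,0,0,0,40, -40,0,0,0,0,0,40, -80,0,0,0,0,0,40, -80,0,0,0,0,0,40, -80,0,0,0,0,0,40, -80,0,0,0,0,0,40, -80,0,0,0,0,0,40]' 45; python3 -c "
from h import *
tq()"
```

```text
clock: 4.95
tool_pos: [0.5581, -0.1527, 0.1613]
tool_rot: [[0.958, 0.288, -0.001], [0.288, -0.958, 0.0], [-0.001, -0.001, -1.0]]
contact_force: [-0.0, 0.0, -6.2]
grip_width: 0.0555
clock 5.35 T tool mean [ 0.01  -0.018  0.002] std [0.025 0.053 0.014] Fz -6.15 w 0.056
[ 0.074  0.003  0.026 -0.058 -0.078  0.02  -0.052 -0.077]
clock: 6.35
tool_pos: [0.4831, -0.1757, 0.1621]
tool_rot: [[0.957, 0.289, 0.001], [0.289, -0.957, -0.001], [0.001, 0.001, -1.0]]
contact_force: [-0.4, -0.6, -6.5]
grip_width: 0.0553
clock 6.75 T tool mean [ 0.01  -0.009 -0.017] std [0.024 0.03  0.033] Fz -6.19 w 0.0556
[-0.007  0.027 -0.022 -0.038 -0.042 -0.043  0.03   0.025]
```

```bash

python3 -m inch '[0,0,0,0,7,0,40, 0,0,0,0,14,0,40, 0,0,0,0,20,0,40, 0,0,0,0,20,0,40, 0,0,0,0,20,0,40, 0,0,0,0,20,0,40, 0,0,0,0,20,0,40, 0,0,0,0,14,0,40, 0,0,0,0,7,0,40, 0,0,0,0,0,0,40, 0,0,0,0,0,0,40, 0,0,0,0,0,0,40]' 45; python3 -c "
from h import *
tq()"
python3 -m inch '[0,0,0,0,-7,0,40, 0,0,0,0,-14,0,40, 0,0,0,0,-20,0,40, 0,0,0,0,-20,0,40, 0,0,0,0,-20,0,40, 0,0,0,0,-20,0,40, 0,0,0,0,-20,0,40, 0,0,0,0,-14,0,40, 0,0,0,0,-7,0,40, 0,0,0,0,0,0,40, 0,0,0,0,0,0,40, 0,0,0,0,0,0,40]' 45; python3 -c "
from h import *
tq()
rows([0.4823,-0.1753,0.0126],16.77)"
```

```text
clock: 7.75
tool_pos: [0.4834, -0.1747, 0.1613]
tool_rot: [[0.957, 0.291, 0.002], [0.291, -0.957, 0.001], [0.002, -0.0, -1.0]]
contact_force: [-0.5, -0.2, -6.5]
grip_width: 0.0558
clock 8.15 T tool mean [ 0.004 -0.032  0.008] std [0.033 0.053 0.016] Fz -6.47 w 0.0554
[-0.12  -0.054 -0.002  0.013  0.059 -0.03  -0.088 -0.033]
clock: 9.15
tool_pos: [0.4811, -0.1764, 0.1626]
tool_rot: [[0.958, 0.286, -0.001], [0.286, -0.958, -0.001], [-0.002, 0.001, -1.0]]
contact_force: [-0.8, -0.1, -5.7]
grip_width: 0.0554
clock 9.55 T tool mean [ 0.005 -0.025  0.001] std [0.029 0.043 0.03 ] Fz -6.42 w 0.0556
[-0.027  0.014 -0.026  0.05  -0.011 -0.105 -0.043 -0.049]
clock 9.55 tcp [ 0.4825 -0.1754  0.1615] yaw 16.8 shift [-0.000e+00 -1.000e-01  1.489e+02] turn [-0.02  0.05  0.03] F [-0.66  0.13 -6.52] T [0.016 0.057 0.003] w 0.0556
```

Silent: the y-moment stays within 0.02 N m through both shake directions and both tilts. Setting it back down.

```bash

python3 -m inch '[0,0,40,0,0,0,40, 0,0,80,0,0,0,40, 0,0,115,0,0,0,40, 0,0,135,0,0,0,40, 0,0,144,0,0,0,40, 0,0,148,0,0,0,40, 0,0,149,0,0,0,40, 0,0,149,0,0,0,40, 0,0,149,0,0,0,40]' 45; python3 -c "
from h import *
rows([0.4823,-0.1753,0.0126],16.77)"
python3 -m inch '[0,0,0,0,0,0,100, 0,0,0,0,0,0,100, 0,0,0,0,0,0,100, 0,0,0,0,0,0,100, 0,0,0,0,0,0,100, 0,0,-20,0,0,0,100, 0,0,-60,0,0,0,100, 0,0,-100,0,0,0,100, 0,0,-120,0,0,0,100, 0,0,-120,0,0,0,100]' 45
python3 -c "
from h import *
rows([0.467,0.0335,0.13],7.6)"
```

```text
clock: 10.3
tool_pos: [0.483, -0.1761, 0.014]
tool_rot: [[0.957, 0.288, 0.002], [0.288, -0.957, -0.001], [0.002, 0.002, -1.0]]
contact_force: [0.2, -0.2, -5.5]
grip_width: 0.0555
clock 10.3 tcp [ 0.483  -0.1761  0.014 ] yaw 16.77 shift [-0.5 -1.   1.4] turn [ 0.12 -0.09 -0.  ] F [ 0.19 -0.16 -5.48] T [-0.046  0.003 -0.033] w 0.0555
clock: 11.13
tool_pos: [0.4841, -0.1767, 0.1374]
tool_rot: [[0.957, 0.288, 0.007], [0.289, -0.957, -0.005], [0.006, 0.007, -1.0]]
contact_force: [0.3, 0.3, 0.4]
grip_width: 0.0881
clock 11.13 tcp [ 0.4841 -0.1767  0.1374] yaw 16.77 shift [  44.3 -206.2    6.2] turn [ 0.35 -0.35  9.17] F [0.27 0.31 0.41] T [ 0.014 -0.001 -0.028] w 0.0881
```

```bash

python3 -m inch '[44,-206,0,0,0,9.2,100, 44,-206,0,0,0,9.2,100, 44,-206,0,0,0,9.2,100, 44,-206,0,0,0,9.2,100, 44,-206,0,0,0,9.2,100, 44,-206,0,0,0,9.2,100, 44,-206,0,0,0,9.2,100, 44,-206,0,0,0,9.2,100]' 45
python3 - <<'E'
from h import *
p,d=bot.capture("wrist"); cv2.imwrite("pics/w2.png",p[:,:,::-1]); m=bot.camera_model("wrist"); C=cloud(d,m)
for r in bot.regions_of("case_a","wrist"):
    Q=C[r["region"]&(d>0)]; T=Q[(Q[:,2]>.04)&(Q[:,2]<.06)]
    if len(T)>20: print(round(r["score"],2),r["position"],rect(T[:,:2]))
p,d=bot.capture("top"); m=bot.camera_model("top"); C=cloud(d,m)
for r in bot.regions_of("case_a","top"):
    Q=C[r["region"]&(d>0)]; T=Q[(Q[:,2]>.04)&(Q[:,2]<.06)]
    if len(T)>20: print("top",round(r["score"],2),r["position"],rect(T[:,:2]))
rows([0.467,0.032,0.010],7.5)
E
```

```text
clock: 11.8
tool_pos: [0.4649, 0.0339, 0.1322]
tool_rot: [[0.991, 0.132, -0.001], [0.132, -0.991, -0.0], [-0.001, 0.0, -1.0]]
contact_force: [0.1, -0.6, 0.6]
grip_width: 0.0879
0.94 [596.1, 249.3] (array([ 0.484927  , -0.16654956]), [40.269203186035156, 115.59342956542969], np.float32(17.516098))
0.77 [321.8, 236.1] (array([0.46754388, 0.03142804]), [57.80646514892578, 119.74827575683594], np.float32(8.119422))
0.76 [21.0, 227.6] (array([0.43621161, 0.2465648 ]), [8.829111099243164, 117.88883972167969], np.float32(-7.381512))
top 0.89 [205.5, 309.4] (array([0.44028055, 0.27708218]), [60.650047302246094, 121.517333984375], np.float32(-9.699731))
top 0.73 [160.2, 273.0] (array([0.53495825, 0.41145453]), [59.175750732421875, 118.67594909667969], np.float32(-19.024136))
top 0.69 [367.7, 288.7] (array([ 0.48538174, -0.17282385]), [56.84790802001953, 120.836181640625], np.float32(17.254402))
top 0.45 [294.1, 276.0] (array([0.52218945, 0.02872696]), [10.826546669006348, 24.61039924621582], np.float32(89.024315))
clock 12.0 tcp [0.4652 0.033  0.1325] yaw 7.44 shift [  1.7   1.3 122.5] turn [-0.    0.01 -0.06] F [0.45 0.22 0.08] T [0.001 0.008 0.009] w 0.0882
```

View pics/w2.png

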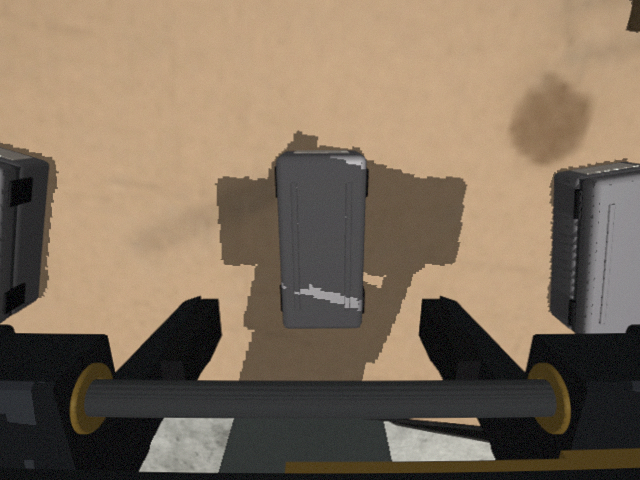

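The wrist view shows the middle grey case centred at (322,238), and the first case standing upright back in its place at the right. Grasping the middle one.

```bash
python3 -m inch '[2,0.5,40,0,0,-0.4,100, 2,0.5,80,0,0,-0.4,100, 2,0.5,110,0,0,-0.4,100, 2,0.5,122,0,0,-0.4,100, 2,0.5,122,0,0,-0.4,100, 2,0.5,122,0,0,-0.4,40, 2,0.5,122,0,0,-0.4,40, 2,0.5,122,0,0,-0.4,40, 2,0.5,122,0,0,-0.4,40, 2,0.5,122,0,0,-0.4,40, 2,0.5,122,0,0,-0.4,40, 2,0.5,122,0,0,-0.4,40]' 45; python3 - <<'E'
from h import *
rows([0.467,0.0327,0.010],7.5)
E
python3 -m inch '[0,0,-25,0,0,0,40, 0,0,-60,0,0,0,40, 0,0,-100,0,0,0,40, 0,0,-130,0,0,0,40, 0,0,-150,0,0,0,40, 0,0,-150,0,0,0,40, 0,0,-150,0,0,0,40, 0,0,-150,0,0,0,40, 0,0,-150,0,0,0,40]' 45; python3 -c "
from h import *
tq()"
```

```text
clock: 13.0
tool_pos: [0.4675, 0.0339, 0.0115]
tool_rot: [[0.99, 0.139, 0.001], [0.139, -0.99, -0.0], [0.001, 0.001, -1.0]]
contact_force: [-1.0, -1.0, 7.5]
grip_width: 0.0553
clock 13.0 tcp [0.4675 0.0339 0.0115] yaw 7.97 shift [-0.6  1.1  1.5] turn [ 0.04 -0.07  0.47] F [-1.05 -0.96  7.49] T [-0.202  0.248 -0.017] w 0.0553
clock: 13.75
tool_pos: [0.4661, 0.0342, 0.1588]
tool_rot: [[0.99, 0.138, -0.004], [0.138, -0.99, 0.001], [-0.004, -0.001, -1.0]]
contact_force: [-1.0, 0.5, -5.4]
grip_width: 0.0557
clock 14.15 T tool mean [ 0.011 -0.025 -0.002] std [0.018 0.021 0.028] Fz -4.4 w 0.0559
[-0.005  0.001 -0.056 -0.035 -0.009 -0.035 -0.008 -0.049]
```

```bash

python3 -m inch '[40,0,0,0,0,0,40, 80,0,0,0,0,0,40, 80,0,0,0,0,0,40, 40,0,0,0,0,0,40, 0,0,0,0,0,0,40, 0,0,0,0,0,0,40, 40,0,0,0,0,0,40, 80,0,0,0,0,0,40, 80,0,0,0,0,0,40, 80,0,0,0,0,0,40, 80,0,0,0,0,0,40, 80,0,0,0,0,0,40]' 45; python3 -c "
from h import *
tq()"
python3 -m inch '[-40,0,0,0,0,0,40, -80,0,0,0,0,0,40, -80,0,0,0,0,0,40, -40,0,0,0,0,0,40, 0,0,0,0,0,0,40, 0,0,0,0,0,0,40, -40,0,0,0,0,0,40, -80,0,0,0,0,0,40, -80,0,0,0,0,0,40, -80,0,0,0,0,0,40, -80,0,0,0,0,0,40, -80,0,0,0,0,0,40]' 45; python3 -c "
from h import *
tq()"
```

```text
clock: 15.15
tool_pos: [0.5455, 0.0451, 0.1607]
tool_rot: [[0.99, 0.138, -0.001], [0.138, -0.99, 0.0], [-0.001, -0.0, -1.0]]
contact_force: [0.3, -0.4, -2.9]
grip_width: 0.0558
clock 15.55 T tool mean [ 0.02  -0.011 -0.001] std [0.036 0.033 0.034] Fz -4.64 w 0.0555
[ 0.042 -0.037  0.027 -0.011 -0.061  0.009 -0.044 -0.01 ]
clock: 16.55
tool_pos: [0.4681, 0.0339, 0.1612]
tool_rot: [[0.99, 0.138, 0.002], [0.138, -0.99, -0.0], [0.002, 0.001, -1.0]]
contact_force: [-0.4, -0.1, -5.2]
grip_width: 0.0556
clock 16.95 T tool mean [ 0.007 -0.002  0.007] std [0.012 0.021 0.022] Fz -4.54 w 0.0555
[-0.021  0.003  0.004  0.013 -0.025 -0.015  0.042 -0.019]
```

```bash

python3 -m inch '[0,0,0,0,7,0,40, 0,0,0,0,14,0,40, 0,0,0,0,20,0,40, 0,0,0,0,20,0,40, 0,0,0,0,20,0,40, 0,0,0,0,20,0,40, 0,0,0,0,20,0,40, 0,0,0,0,14,0,40, 0,0,0,0,7,0,40, 0,0,0,0,0,0,40, 0,0,0,0,0,0,40, 0,0,0,0,0,0,40]' 45; python3 -c "
from h import *
tq()"
python3 -m inch '[0,0,0,0,-7,0,40, 0,0,0,0,-14,0,40, 0,0,0,0,-20,0,40, 0,0,0,0,-20,0,40, 0,0,0,0,-20,0,40, 0,0,0,0,-20,0,40, 0,0,0,0,-20,0,40, 0,0,0,0,-14,0,40, 0,0,0,0,-7,0,40, 0,0,0,0,0,0,40, 0,0,0,0,0,0,40, 0,0,0,0,0,0,40]' 45; python3 -c "
from h import *
tq()
rows([0.4675,0.0339,0.0115],7.97)"
```

```text
clock: 17.95
tool_pos: [0.4681, 0.0343, 0.1601]
tool_rot: [[0.99, 0.139, 0.002], [0.139, -0.99, 0.0], [0.002, -0.0, -1.0]]
contact_force: [-0.1, -0.5, -5.3]
grip_width: 0.0554
clock 18.35 T tool mean [ 0.021 -0.019  0.012] std [0.034 0.022 0.026] Fz -4.27 w 0.0554
[-0.042 -0.012 -0.031 -0.023 -0.028 -0.037  0.034 -0.017]
clock: 19.35
tool_pos: [0.4661, 0.0339, 0.1617]
tool_rot: [[0.99, 0.138, -0.001], [0.138, -0.99, -0.0], [-0.001, 0.0, -1.0]]
contact_force: [0.1, 0.1, -3.7]
grip_width: 0.0557
clock 19.75 T tool mean [ 0.031 -0.004 -0.002] std [0.023 0.027 0.023] Fz -4.41 w 0.0557
[-0.021 -0.004  0.044  0.016 -0.029 -0.045  0.02  -0.01 ]
clock 19.75 tcp [0.4672 0.0341 0.1605] yaw 7.97 shift [  0.4   0.3 149. ] turn [-0.01  0.06  0.  ] F [-0.15  0.14 -4.29] T [0.016 0.012 0.007] w 0.0557
```

Silent as well. Setting it back, then on to the third.

```bash

python3 -m inch '[0,0,40,0,0,0,40, 0,0,80,0,0,0,40, 0,0,115,0,0,0,40, 0,0,135,0,0,0,40, 0,0,144,0,0,0,40, 0,0,148,0,0,0,40, 0,0,149.5,0,0,0,40, 0,0,149.5,0,0,0,40, 0,0,149.5,0,0,0,40]' 45
python3 -m inch '[0,0,0,0,0,0,100, 0,0,0,0,0,0,100, 0,0,0,0,0,0,100, 0,0,0,0,0,0,100, 0,0,0,0,0,0,100, 0,0,-20,0,0,0,100, 0,0,-60,0,0,0,100, 0,0,-100,0,0,0,100, 0,0,-120,0,0,0,100, 0,0,-120,0,0,0,100]' 45
python3 -c "
from h import *
rows([0.440,0.277,0.135],-10.0)"
```

```text
clock: 20.5
tool_pos: [0.4679, 0.0339, 0.0124]
tool_rot: [[0.99, 0.139, 0.002], [0.139, -0.99, -0.0], [0.002, 0.001, -1.0]]
contact_force: [0.2, -0.0, -4.7]
grip_width: 0.0558
clock: 21.33
tool_pos: [0.4691, 0.0338, 0.1355]
tool_rot: [[0.99, 0.139, 0.008], [0.139, -0.99, -0.001], [0.008, 0.003, -1.0]]
contact_force: [-0.4, -0.1, 1.6]
grip_width: 0.0881
clock 21.33 tcp [0.4691 0.0338 0.1355] yaw 7.97 shift [ 5.000e+00 -2.449e+02 -1.000e-01] turn [ 0.07 -0.47 17.97] F [-0.42 -0.15  1.55] T [ 0.026 -0.039  0.05 ] w 0.0881
```

```bash

python3 -m inch '[5,-245,0,0,0,18,100, 5,-245,0,0,0,18,100, 5,-245,0,0,0,18,100, 5,-245,0,0,0,18,100, 5,-245,0,0,0,18,100, 5,-245,0,0,0,18,100, 5,-245,0,0,0,18,100, 5,-245,0,0,0,18,100, 5,-245,0,0,0,18,100]' 45
python3 - <<'E'
from h import *
p,d=bot.capture("wrist"); cv2.imwrite("pics/w3.png",p[:,:,::-1]); m=bot.camera_model("wrist"); C=cloud(d,m)
for r in bot.regions_of("case_a","wrist"):
    Q=C[r["region"]&(d>0)]; T=Q[(Q[:,2]>.04)&(Q[:,2]<.06)]
    if len(T)>20: print(round(r["score"],2),r["position"],rect(T[:,:2]))
p,d=bot.capture("top"); m=bot.camera_model("top"); C=cloud(d,m)
for r in bot.regions_of("case_a","top"):
    Q=C[r["region"]&(d>0)]; T=Q[(Q[:,2]>.04)&(Q[:,2]<.06)]
    if len(T)>20: print("top",round(r["score"],2),r["position"],rect(T[:,:2]))
rows([0.440,0.2765,0.010],-10)
E
```

```text
clock: 22.08
tool_pos: [0.4378, 0.277, 0.1304]
tool_rot: [[0.985, -0.174, -0.001], [-0.174, -0.985, -0.001], [-0.001, 0.001, -1.0]]
contact_force: [0.1, -0.6, -0.8]
grip_width: 0.088
0.93 [321.7, 236.5] (array([0.44019839, 0.27450687]), [57.98920440673828, 118.87593841552734], np.float32(-10.120005))
0.86 [83.3, 130.8] (array([0.53477295, 0.40794937]), [58.51450729370117, 119.82645416259766], np.float32(-19.736486))
top 0.97 [291.5, 295.7] (array([0.46767557, 0.03323399]), [57.899147033691406, 120.60778045654297], np.float32(7.9151216))
top 0.96 [158.9, 272.6] (array([0.53449969, 0.41150946]), [58.41238784790039, 119.37796020507812], np.float32(-19.920732))
top 0.95 [367.8, 286.8] (array([ 0.48544788, -0.17311859]), [57.9353141784668, 120.89005279541016], np.float32(17.03114))
top 0.75 [207.0, 294.1] (array([0.44581128, 0.25699854]), [48.735191345214844, 125.28187561035156], np.float32(13.310315))
clock 22.28 tcp [0.4385 0.2761 0.1311] yaw -10.16 shift [  1.5  -0.7 121.1] turn [ 0.01  0.01 -0.16] F [-0.01  0.35 -0.36] T [ 0.042 -0.004 -0.031] w 0.0882
```

View pics/w3.png

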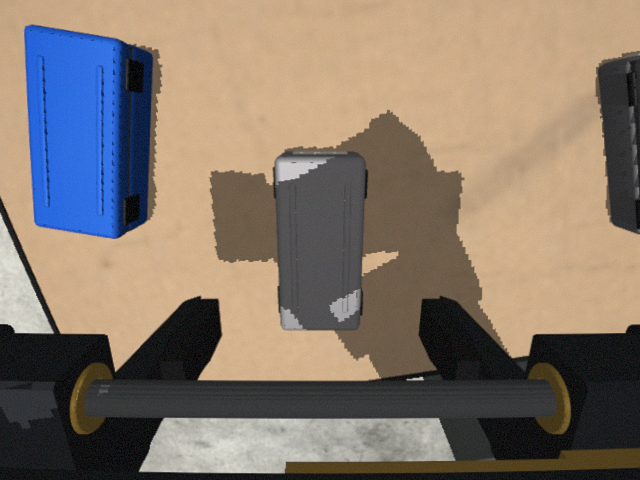

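The third grey case is centred at (321,240), and the blue look-alike at (90,130) is clear of the fingers. Grasp and lift.

```bash
python3 -m inch '[1.5,-0.5,40,0,0,0,100, 1.5,-0.5,80,0,0,0,100, 1.5,-0.5,108,0,0,0,100, 1.5,-0.5,120.5,0,0,0,100, 1.5,-0.5,120.5,0,0,0,100, 1.5,-0.5,120.5,0,0,0,40, 1.5,-0.5,120.5,0,0,0,40, 1.5,-0.5,120.5,0,0,0,40, 1.5,-0.5,120.5,0,0,0,40, 1.5,-0.5,120.5,0,0,0,40, 1.5,-0.5,120.5,0,0,0,40, 1.5,-0.5,120.5,0,0,0,40]' 45; python3 - <<'E'
from h import *
rows([0.440,0.2765,0.010],-10)
E
python3 -m inch '[0,0,-25,0,0,0,40, 0,0,-60,0,0,0,40, 0,0,-100,0,0,0,40, 0,0,-130,0,0,0,40, 0,0,-150,0,0,0,40, 0,0,-150,0,0,0,40, 0,0,-150,0,0,0,40, 0,0,-150,0,0,0,40, 0,0,-150,0,0,0,40]' 45; python3 -c "
from h import *
tq()"
python3 -m inch '[40,0,0,0,0,0,40, 80,0,0,0,0,0,40, 80,0,0,0,0,0,40, 40,0,0,0,0,0,40, 0,0,0,0,0,0,40, 0,0,0,0,0,0,40, 40,0,0,0,0,0,40, 80,0,0,0,0,0,40, 80,0,0,0,0,0,40, 80,0,0,0,0,0,40, 80,0,0,0,0,0,40, 80,0,0,0,0,0,40]' 45; python3 -c "
from h import *
tq()"
python3 -m inch '[-40,0,0,0,0,0,40, -80,0,0,0,0,0,40, -80,0,0,0,0,0,40, -40,0,0,0,0,0,40, 0,0,0,0,0,0,40, 0,0,0,0,0,0,40, -40,0,0,0,0,0,40, -80,0,0,0,0,0,40, -80,0,0,0,0,0,40, -80,0,0,0,0,0,40, -80,0,0,0,0,0,40, -80,0,0,0,0,0,40]' 45; python3 -c "
from h import *
tq()"
```

```text
clock: 23.28
tool_pos: [0.4399, 0.2775, 0.0115]
tool_rot: [[0.985, -0.174, 0.001], [-0.174, -0.985, -0.0], [0.001, -0.0, -1.0]]
contact_force: [-1.6, -3.4, 7.4]
grip_width: 0.0557
clock 23.28 tcp [0.4399 0.2775 0.0115] yaw -10.03 shift [0.3 1.  1.5] turn [-0.   -0.05 -0.03] F [-1.55 -3.36  7.42] T [-0.537  0.223 -0.002] w 0.0557
clock: 24.03
tool_pos: [0.4386, 0.2773, 0.1585]
tool_rot: [[0.985, -0.174, -0.004], [-0.174, -0.985, -0.001], [-0.004, 0.002, -1.0]]
contact_force: [0.1, 0.1, -7.0]
grip_width: 0.0555
clock 24.43 T tool mean [ 0.041 -0.009  0.004] std [0.036 0.035 0.04 ] Fz -6.58 w 0.0556
[-0.002  0.002  0.003 -0.025 -0.015 -0.082 -0.006  0.052]
clock: 25.43
tool_pos: [0.5176, 0.2639, 0.1606]
tool_rot: [[0.985, -0.174, -0.001], [-0.174, -0.985, -0.0], [-0.001, 0.0, -1.0]]
contact_force: [-0.3, 0.7, -6.7]
grip_width: 0.0553
clock 25.83 T tool mean [ 0.048 -0.073  0.019] std [0.036 0.025 0.018] Fz -6.44 w 0.0558
[-0.102 -0.099 -0.089 -0.055 -0.064 -0.08  -0.073 -0.021]
clock: 26.83
tool_pos: [0.4406, 0.2776, 0.1611]
tool_rot: [[0.985, -0.175, 0.001], [-0.175, -0.985, 0.0], [0.001, -0.001, -1.0]]
contact_force: [-0.3, 0.2, -6.3]
grip_width: 0.0554
clock 27.23 T tool mean [0.048 0.029 0.007] std [0.04  0.021 0.026] Fz -6.85 w 0.0553
[ 0.052  0.031  0.048  0.015 -0.015  0.04   0.017  0.042]
```

The third case rattles: its y-moment moved from −0.073 to +0.029 N m, a swing of 0.10, where the other two stayed flat. Now I'll pin down the reader's pose precisely.

```bash
python3 - <<'E'
from h import *
from scipy.optimize import minimize
for n in ("scene","top"):
    Cs=[]
    for i in range(3):
        p,d=bot.capture(n); m=bot.camera_model(n); Cs.append(cloud(d,m))
    C=np.median(Cs,0)
    if n=="scene": cv2.imwrite("pics/rd.png",cv2.resize(p[150:320,200:400,::-1],None,fx=4,fy=3.5,interpolation=cv2.INTER_CUBIC))
    M=(abs(C[...,0]-.75)<.08)&(abs(C[...,1]-.025)<.08)
    H=C[M&(C[...,2]>.145)&(C[...,2]<.186)]
    T=C[M&(C[...,2]>.189)&(C[...,2]<.196)]
    for nm,h in (("side",H),):
        # front face ransac: plane vertical
        best=None; rng=np.random.default_rng(0); P=h[:,:2]
        for k in range(4000):
            a,b=P[rng.integers(len(P),size=2)]
            if np.linalg.norm(b-a)<.03: continue
            t=(b-a)/np.linalg.norm(b-a); nn=np.array([-t[1],t[0]])
            if abs(nn[0])<.8: continue
            inl=abs((P-a)@nn)<.003
            if best is None or inl.sum()>best.sum(): best=inl
        Q=P[best]; c=Q.mean(0); u,s,v=np.linalg.svd(Q-c); t=v[0]; 
        if t[1]<0:t=-t
        nn=np.array([t[1],-t[0]]); ang=np.degrees(np.arctan2(nn[1],nn[0]))
        print(n,nm,"front face n",best.sum(),"of",len(P),"yaw",ang,"offset",c@nn,"centroid",c,"extent along t",np.percentile(Q@t,[0,2,50,98,100]).round(4),"rms",s[1]/len(Q)**.5)
    # base plate: points z 6..20mm
    (c,s,a)=rect(T[:,:2]); print(n,"top face",c,s,a)
    B=C[M&(C[...,2]>.007)&(C[...,2]<.017)]
    from scipy.spatial import cKDTree
E
```

```text
scene side front face n 32 of 161 yaw 30.859662404245036 offset 0.6786572374010109 centroid [0.75660283 0.05686763] extent along t [-0.4108 -0.4074 -0.3321 -0.3228 -0.3228] rms 0.0017288891691242842
scene top face [0.7566264  0.01926146] [64.05924987792969, 84.6277847290039] -85.93655
top side front face n 56 of 361 yaw -1.7800757460375272 offset 0.7705944451333901 centroid [0.77166923 0.02261195] extent along t [0.0075 0.0075 0.0451 0.0904 0.0907] rms 0.0020519263819118497
top top face [0.75214423 0.02441106] [63.310970306396484, 83.4405288696289] -75.62143
```

View pics/rd.png

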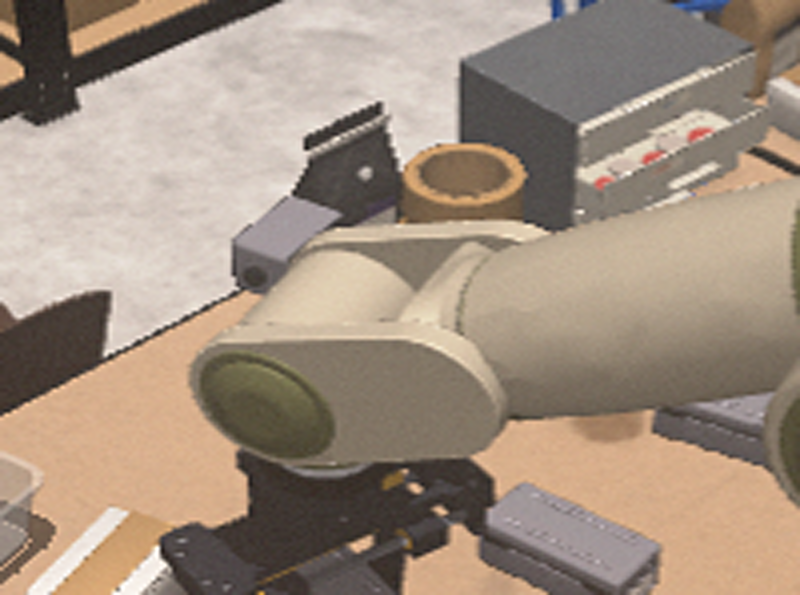

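The arm now blocks the scene camera's view of the reader's front, so I'll use the first scene picture and cloud for the face fit.

```bash
python3 - <<'E'
from h import *
I=cv2.imread("pics/scene0.png"); cv2.imwrite("pics/rd2.png",cv2.resize(I[170:290,220:330],None,fx=6,fy=5,interpolation=cv2.INTER_CUBIC))
C=np.load("pics/scene_C.npy")
M=(abs(C[...,0]-.75)<.08)&(abs(C[...,1]-.025)<.08)
H=C[M&(C[...,2]>.145)&(C[...,2]<.186)]; P=H[:,:2]; rng=np.random.default_rng(0)
best=None
for k in range(6000):
    a,b=P[rng.integers(len(P),size=2)]
    if np.linalg.norm(b-a)<.03: continue
    t=(b-a)/np.linalg.norm(b-a); nn=np.array([-t[1],t[0]])
    if abs(nn[0])<.8: continue
    inl=abs((P-a)@nn)<.003
    if best is None or inl.sum()>best.sum(): best=inl
Q=P[best]; c=Q.mean(0); u,s,v=np.linalg.svd(Q-c); t=v[0]; t=t*np.sign(t[1]); nn=np.array([t[1],-t[0]])
print("front",best.sum(),len(P),"yaw",np.degrees(np.arctan2(nn[1],nn[0])),"off",c@nn,"c",c,"ext",np.percentile(Q@t,[0,3,97,100]))
E
```

```text
front 137 384 yaw 11.308415085795964 off 0.7166839112618602 c [0.72619109 0.02341365] ext [-0.15815896 -0.15436429 -0.0888499  -0.08449819]
```

View pics/rd2.png

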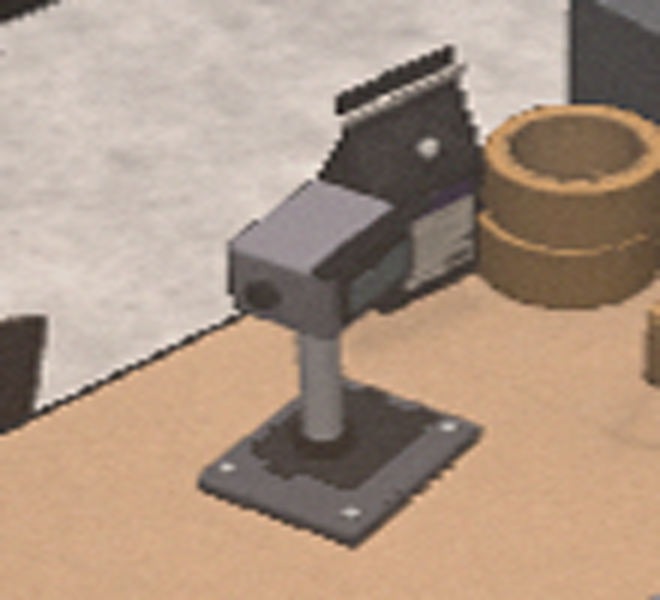

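```bash
python3 -c "
from h import *
rows([0.570,-0.0185,0.1475],13.5); print(bot.read_state()['joints'])"
```

```text
clock 27.53 tcp [0.4396 0.2776 0.1607] yaw -10.04 shift [180.  268.8  13.2] turn [ -0.     0.   -23.54] F [ 0.38 -0.4  -6.65] T [ 0.03  -0.132 -0.021] w 0.0555
[3.37654054e-01 3.76828837e-01 1.62296414e+00 1.15802480e-05
 1.14180359e+00 2.08372324e+00]
```

```bash

python3 -m inch '[15,22,1,0,0,-2,40, 35,53,3,0,0,-5,40, 56,84,4,0,0,-8,40, 77,115,6,0,0,-11,40, 98,146,7,0,0,-14,40, 119,177,9,0,0,-17,40, 140,208,11,0,0,-19,40, 158,236,12,0,0,-21,40, 171,256,13,0,0,-22.5,40, 178,266,13,0,0,-23.2,40, 180,269,13,0,0,-23.5,40, 180,269,13,0,0,-23.5,40]' 45
python3 - <<'E'
from h import *
rows([0.570,-0.0185,0.1475],13.5)
p,d=bot.capture("wrist"); cv2.imwrite("pics/w4.png",p[:,:,::-1]); m=bot.camera_model("wrist"); C=cloud(d,m); np.savez("pics/w4.npz",C=C,d=d)
for l in ("reader","case_a"):
  for r in bot.regions_of(l,"wrist"):
    print(l,round(r["score"],2),r["position"],r["region"].sum())
for n in ("scene","top"):
    p,d=bot.capture(n); cv2.imwrite(f"pics/{n}4.png",p[:,:,::-1]); np.save(f"pics/{n}4_C.npy",cloud(d,bot.camera_model(n)))
E
```

```text
clock: 28.53
tool_pos: [0.57, -0.0191, 0.1475]
tool_rot: [[0.973, 0.232, -0.0], [0.232, -0.973, 0.0], [-0.0, -0.0, -1.0]]
contact_force: [-0.6, 1.0, -7.2]
grip_width: 0.0557
clock 28.53 tcp [ 0.57   -0.0191  0.1475] yaw 13.39 shift [ 0.1 -0.6 -0. ] turn [-0.02  0.02 -0.11] F [-0.55  0.98 -7.18] T [ 0.044 -0.011  0.052] w 0.0557
reader 0.62 [325.0, 16.0] 6556
case_a 0.85 [206.5, 291.7] 2644
case_a 0.64 [322.2, 295.0] 40010
case_a 0.55 [474.2, 317.2] 3419
```

View pics/w4.png

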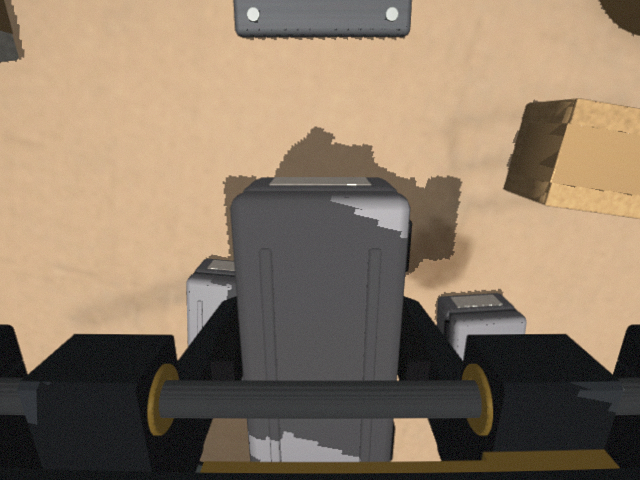

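View pics/scene4.png

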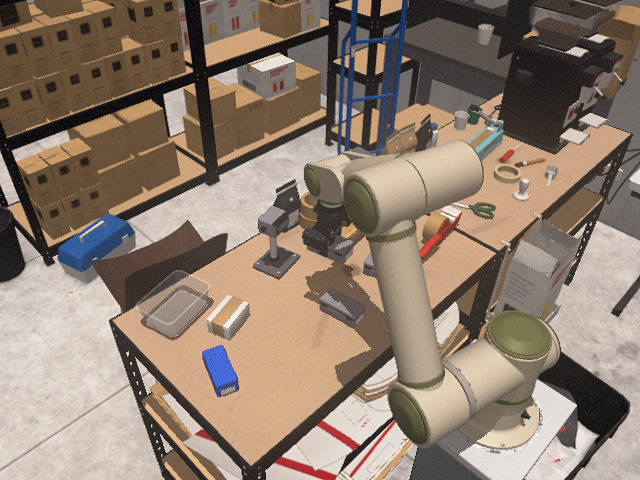

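View pics/top4.png

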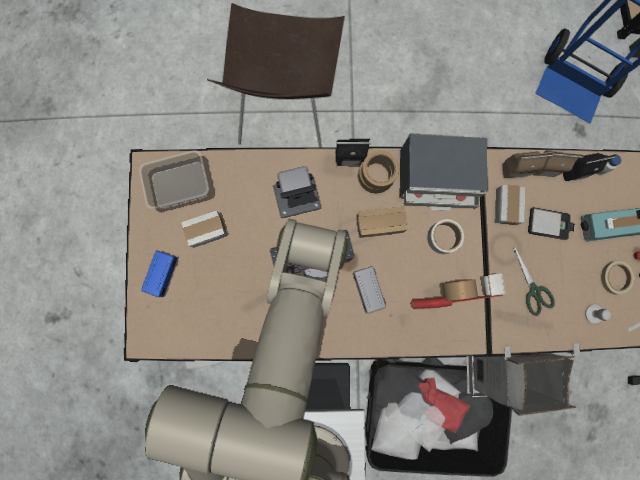

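The wrist view shows the reader's base front edge from (235,37) to (410,37), with bolts at (253,14) and (392,14), almost square to the held case. I'll back-project those onto the base's top plane.

```bash
python3 - <<'E'
from h import *
m=bot.camera_model("wrist"); s=bot.read_state()
I=cv2.imread("pics/w4.png"); g=cv2.cvtColor(I,cv2.COLOR_BGR2GRAY).astype(float)
def bp(uv,z):
    p=cv2.undistortPoints(np.array(uv,float).reshape(-1,1,2),K(m),m["dist"])[:,0]
    D=np.c_[p,np.ones(len(p))]@m["R"]; o=-m["R"].T@m["t"]
    return o+D*((z-o[2])/D[:,2])[:,None]
# bolts: bright blobs
B=((I[:30].min(2)>190)).astype(np.uint8); n,lab,st,ce=cv2.connectedComponentsWithStats(B)
bl=[ce[i] for i in range(1,n) if st[i,4]>30]; print("bolts",np.round(bl,1))
W=bp(sorted(bl,key=lambda c:c[0])[:],.0135); print(W.round(4))
dv=W[-1]-W[0]; print("bolt yaw (reader x)",np.degrees(np.arctan2(dv[0],-dv[1])).round(2) , "mid",W[[0,-1]].mean(0).round(4))
# front edge of base: largest vertical gradient rows 24..45 per column
cols=np.arange(245,402,4); er=[]
gs=cv2.GaussianBlur(g,(3,3),0)
for c in cols: er.append(22+np.argmax(np.diff(gs[22:46,c])) +.5)
er=np.array(er); f=np.polyfit(cols,er,1); k=abs(er-np.polyval(f,cols))<1.5; f=np.polyfit(cols[k],er[k],1)
E=bp([[245,np.polyval(f,245)],[400,np.polyval(f,400)]],.0); dv=E[1]-E[0]
print("edge fit",f,"yaw",np.degrees(np.arctan2(dv[0],-dv[1])),E.round(4))
# side edges on row 20
r=gs[10:28].mean(0); print("left",200+np.argmin(np.diff(r[200:260])),"right",390+np.argmax(np.diff(r[390:440])))
# case in hand: edges at top face; sides
C=np.load("pics/w4.npz")["C"]
for q in bot.regions_of("case_a","wrist"):
    if q["region"].sum()<20000: continue
    Q=C[q["region"]]; Q=Q[np.isfinite(Q).all(1)]; z=np.median(Q[:,2]); T=Q[abs(Q[:,2]-z)<.006]
    print("case top z",z,rect(T[:,:2]))
    c0=T.mean(0); pl=np.linalg.lstsq(np.c_[T[:,:2]-c0[:2],np.ones(len(T))],T[:,2],rcond=None)[0]; print("tilt deg x,y",np.degrees(pl[:2]).round(2))
print("case axis yaw tool",np.degrees(np.arctan2(s["tool_rot"][1][0],s["tool_rot"][0][0])))
E
```

```text
bolts [[252.6  13.7]
 [391.7  13.5]]
[[ 0.7052  0.0604  0.0135]
 [ 0.7268 -0.0291  0.0135]]
bolt yaw (reader x) 13.59 mid [0.716  0.0156 0.0135]
edge fit [-1.69481274e-03  3.81253036e+01] yaw 13.606665072294408 [[ 0.6918  0.0657  0.    ]
 [ 0.7176 -0.0405  0.    ]]
left 233 right 410
case top z 0.18317259196922903 (array([ 0.57576215, -0.0173485 ]), [57.13014221191406, 107.04203796386719], np.float32(13.476049))
tilt deg x,y [-0.42 -0.01]
case axis yaw tool 13.52274967164134
```

The case axis is at yaw 13.5° against the reader's 13.6°. The lateral offset is about 1 mm, and the near end is about 97–107 mm from the head face or recessed window. It sits at window height, with the tilt fit reading about 0.4°. I'll let it settle, check once more, and hand in.

```bash

python3 -m inch '[0,0,0,0,0,0,40, 0,0,0,0,0,0,40, 0,0,0,0,0,0,40, 0,0,0,0,0,0,40, 0,0,0,0,0,0,40, 0,0,0,0,0,0,40]' 45
python3 - <<'E'
from h import *
rows([0.570,-0.0185,0.1475],13.6); print(np.abs(bot.read_state()["dq"]).max())
p,d=bot.capture("top"); C=cloud(d,bot.camera_model("top"))
for l in ("case_a","tape_gun","sample_box","tape_clear","sticker_box"):
    for r in bot.regions_of(l,"top"):
        if r["score"]<.4: continue
        Q=C[r["region"]&(d>0)]; z=Q[:,2]; zt=np.percentile(z,95); T=Q[(z>zt-.008)&(z<zt+.01)]; print(l,round(r["score"],2),r["position"],zt.round(3),rect(T[:,:2]))
tq(6)
E
```

```text
clock: 29.33
tool_pos: [0.57, -0.0186, 0.1477]
tool_rot: [[0.973, 0.233, -0.0], [0.233, -0.973, 0.0], [0.0, -0.0, -1.0]]
contact_force: [0.1, 0.2, -7.1]
grip_width: 0.0554
clock 29.33 tcp [ 0.57   -0.0186  0.1477] yaw 13.46 shift [ 0.1 -0.1  0.2] turn [-0.   -0.   -0.14] F [ 0.08  0.15 -7.11] T [ 0.042 -0.066 -0.015] w 0.0554
0.0017075072721515528
case_a 0.78 [367.1, 287.5] 0.052 (array([ 0.48516162, -0.1721546 ]), [56.068321228027344, 120.62560272216797], np.float32(16.760263))
case_a 0.73 [314.0, 276.5] 0.188 (array([ 0.52572571, -0.02375449]), [24.533756256103516, 54.36607360839844], np.float32(87.85995))
case_a 0.62 [159.6, 274.0] 0.053 (array([0.53493048, 0.41127185]), [57.11626434326172, 118.85225677490234], np.float32(-20.097801))
tape_gun 0.79 [461.2, 292.3] 0.092 (array([ 0.48070032, -0.42190036]), [50.19373321533203, 59.01349639892578], np.float32(-87.70091))
sample_box 0.81 [384.8, 222.1] 0.064 (array([ 0.67331549, -0.210476  ]), [66.56570434570312, 133.52490234375], np.float32(-84.04882))
tape_clear 0.81 [454.5, 234.2] 0.051 (array([ 0.63152802, -0.3946886 ]), [92.27217864990234, 93.90272521972656], np.float32(-4.167732))
sticker_box 0.56 [202.7, 227.6] 0.057 (array([0.65926898, 0.28482947]), [72.34078979492188, 107.80577087402344], np.float32(-70.54719))
clock 29.93 T tool mean [0.026 0.052 0.005] std [0.043 0.033 0.023] Fz -6.4 w 0.0557
[-0.011  0.05   0.058  0.045  0.101  0.066]
```

Everything is still and in place, so I'm handing in.

```bash
python3 -c "
from workcell import bot
print(bot.job_done(), bot.read_state()['clock'])"
```

```text
the job is handed in; nothing more can be done
the job is handed in; nothing more can be done
```

The left-hand grey case is the one that rattles. I handed the job in with it held level at the reader, at about 30 s of the 72 s allowed.

- **Finding it:** I lifted, shook and tipped the right-hand and middle cases. Their moment along the length stayed within about 0.02 N m, so both were silent. I shook the left-hand case both ways and its moment swung by 0.10 N m (−0.073 to +0.029).
- **Silent cases:** I set each one back by lowering it to about 1–2 mm above the bench and letting go. The top camera then put the right-hand and middle cases upright within about 2 mm of where they had stood. At hand-in the arm hid the middle case from the top camera, but the wrist picture taken at the reader showed it.
- **At the reader:** The case axis was at 13.5° and the reader's at 13.6°, with a sideways offset of about 1 mm. Its mid-height was about 160 mm. The facing end was about 97 mm from the front of the reader's head. The window looked set back in the head, so the distance to the window itself may be nearer 107 mm.
- **Steadiness and bystanders:** The arm was still, with the grip steady at 45 N. The blue look-alike and the four listed bystanders measured within about 2 mm of where they started.
- **Checks that disagreed:** One depth fit of the reader's face gave a yaw of 11.3°. I used 13.6°, which two measurements of the reader's base edge and bolts agreed on. The wrist camera showed a 0.4° tilt on the case, about the limit of what it can measure. The final moment reading (+0.05 N m) differed from the one just after I reached the reader (−0.01 N m, a single noisy reading), so it does not settle where the puck came to rest.

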